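# Put the flask ring weights back on their storage post

### The job

The two steel flask weights from the water bath belong on the upright post of their stand. Thread the wide ring over the post first and lower it fully home onto the stand's base, then thread the narrow ring over the post so that it lies flat on the wide one. Leave the roll of tape where it is, and let go of everything at the end.

Things in the scene. Friction and masses are not known exactly. Their poses are not given: they have to be found in the camera images.
- stand: Storage stand fixed to the bench: a grey round base, 90 mm across and 10 mm thick, with one bare steel post in its middle, 14 mm in diameter, with a slightly domed tip 72 mm above the bench. Its place on the bench varies. Origin: centre of the base's underside, on the post's axis, at bench height; z points up along the post.
- wide_ring: The wider plain steel ring weight, lying flat on the bench: 64 mm outside diameter, 34 mm hole, 26 mm thick, about 0.4 kg. Can be gripped across its outside. Origin: the centre of the hole at half thickness (13 mm above its underside); z is the hole's axis.
- narrow_ring: The narrower plain steel ring weight, lying flat on the bench: 50 mm outside diameter, 34 mm hole, 22 mm thick, about 0.18 kg. Can be gripped across its outside. Origin: the centre of the hole at half thickness (11 mm above its underside); z is the hole's axis.
- tape_roll: A roll of white cloth tape lying flat on the bench, about 84 mm across and 25 mm high, with a brown core and a hole. It is not one of the weights and stays where it is. Origin: centre of its underside.
There are look-alikes about, which are no part of the job. Leave any yellow look-alike of the narrow_ring alone.

How it is judged (in metres and radians):
On the way, in this order (a step that is already met when the one before it is completed fails the run):
1. the wide ring is on the post, flat and fully home on the base (horizontal distance between wide_ring and stand below 0.012 m and z of wide_ring in the frame of stand below 0.028 m and angle between the z axis of wide_ring and the z axis of stand, either way round below 0.17 rad), for 0.2 s.
2. the narrow ring is on the post, flat on top of the wide ring (horizontal distance between narrow_ring and stand below 0.012 m and z of narrow_ring in the frame of stand between 0.042 and 0.052 m and angle between the z axis of narrow_ring and the z axis of stand, either way round below 0.17 rad), for 0.2 s.
At the end, for the whole second after the job is handed in: Both rings are round the post (hole centres within 12 mm of the post's axis), flat within 10 degrees and at rest: the wide ring home on the base (centre at most 28 mm above the bench, 23 mm when home), the narrow ring lying on it (centre 42 to 52 mm above the bench, 47 mm when home) (all of step 1 and all of step 2 and linear speed of each of wide_ring, narrow_ring below 0.02 m/s); the robot touches nothing.
It fails at once if the roll of tape is moved by more than 30 mm (distance of tape_roll from where it was at the start of the episode above 0.03 m).
It also fails if it takes over 56 s, if anything falls off the work surface, if the arm or the gripper's body presses on something with over 40 N, if the wrist force passes 120 N, or if a joint passes its speed limit or range.

### The arm

A 6-joint arm with a two-finger parallel gripper is mounted at the origin on a cart in front of the work surface, level with it; the furniture and walls round the work are solid. World frame = base frame: x ahead of the robot, y to its left, z up, the work surface at z = 0. Lengths are in mm, angles in degrees, forces in N, time in s.
With the tool pointing down it reaches from about 300 to 850 mm from the base axis. Payload 4.2 kg.
Tool frame: the origin (TCP) lies at the very end of the fingers, on their centre line; the grasp point (between the pads) lies 19 mm behind it; z points along the fingers, y is the direction in which the jaws open and shut (so a half turn about z gives the same grasp; the last joint's range is limited). The gripper opens to 91 mm and grips with 3 to 60 N. Pads are 32 mm wide; open, the fingers measure 118 mm over their backs; the gripper's body (76 mm by 178 mm) begins 60 mm behind the grasp point.
Start: joints at [-70.245, 18.312, 89.639, -0, 72.044, -1.146], TCP at [205.144, -537.18, 181.676] pointing down, gripper open.
Joint ranges: [-177.97, 177.97], [-48.28, 115.42], [12.27, 149.76], [-77.06, 257.06], [2.81, 150.46], [-146.56, 146.56]. Speed limits (degrees/s): [147.25, 147.25, 180, 180, 180, 180].

### API

Orientations are given as [roll, pitch, yaw] about the fixed x, y, z axes, in that order (R = Rz(yaw) Ry(pitch) Rx(roll)).
In Python, from workcell import env gives the robot as it stands. The module is installed in compiled form; this text tells all that it offers.
- The arm moves only by the tool arm_command, never from a script. Its argument "targets" is a list of rows, each a list of 5 numbers: the closure, from 0 (fully open) to 1 (shut), then the shift along the tool's x, y, z each as a share of 50 cm, from -1 to 1, then the turn about the tool's z as a share of pi/4 rad, from -1 to 1. A call has 1 to 8 rows; each row is the pose to reach, as a shift and turn from the pose measured when the call began, along the tool's axes at that moment; what a row does not reach only later rows make up. A row lasts 1/12 s, in which the tool goes at most 41.7 mm and 7.16 degrees, less where a joint would pass 70% of its speed; a pose out of reach is approached as far as the arm can. A call with a number of a shift or a turn outside -1 to 1 is refused whole. A call with a gripper value outside its range is refused whole. The fingers move at their own pace and stop on an object; "squeeze" is the grip in N (left out, the last holds). Time passes only in rows, so rows that repeat a pose let the fingers close. It gives the time, the measured TCP pose, the force and the opening at its end, in the units of the state.
- env.state(): the state, without advancing time (a new reading comes with each control period).
- env.grab_frame(name): name is "scene" or "top"; returns the picture (480x640x3 uint8, red, green, blue); there is no depth.
- env.camera_params(name): a dict with "camera_matrix" (3x3 intrinsics, pixels), "R" (3x3) and "t" (3): a world point X has camera coordinates R X + t. Camera axes: x right, y down, z forward; pixel columns grow to the right and rows downward; lengths in mm; the calibration is good to about 2 mm. A picture is of the moment at which its call begins. camera_params takes no time and is no camera call.
- env.job_done(): hands the job in, once; it reports no verdict.
The state is a dict: "time_s": time; "qpos": joint angles; "qvel": joint speeds; "effort": joint torques, N m; "ee_pos": TCP position; "ee_rot": TCP orientation; "force": force on the tool from outside, world axes, zero at the start; "torque": the same for the moment, N m; "gripper_width": finger opening in mm.
Only numpy, scipy, OpenCV 4.12 (cv2) and the standard library are available. Lean on these libraries where they do the work, as an engineer would, in place of code of your own. Each camera call takes 0.05 s, during which the arm holds its last target.

## Working session

There is one attempt and no reset: what is moved stays moved. The work goes in short steps, Python scripts to look and compute and a tool call to move; the robot and the scene stay as the last step left them, time stands still between calls to the robot, and variables do not carry over. Pictures are saved under pics/ and viewed, and the job is handed in when it is done.

Besides the shell and the picture viewer there is one more tool, called after "Emit:" by a JSON object that holds its "api" and its "payload". arm_command: Moves the arm, as the interface text tells. Shift numbers are shares of 50 cm and turn numbers shares of pi/4 rad, none past 1 either way. Its arguments: {"type":"object","properties":{"targets":{"type":"array"},"squeeze":{"type":"number"}},"required":["targets"]}

```bash
mkdir -p pics
python3 - <<'E'
from workcell import env
import cv2
print(env.state())
for n in("scene","top"):
    im=env.grab_frame(n); cv2.imwrite(f"pics/{n}0.png",im[:,:,::-1]); p=env.camera_params(n); print(n,p)
E
```

```text
{'time_s': 0.0, 'qpos': array([-7.02441779e+01,  1.83498736e+01,  8.97062502e+01, -1.08628273e-03,
        7.20428251e+01, -1.14529131e+00]), 'qvel': array([-0.01776172,  0.04368709, -0.05388506, -0.01616388, -0.04483207,
       -0.07450126]), 'effort': array([-1.24298440e-03, -4.12459016e+01, -2.31975031e+01,  7.26688164e-02,
        4.58848535e-02, -1.73634344e-04]), 'ee_pos': array([ 204.94675354, -536.63886877,  180.83909637]), 'ee_rot': array([-1.79901050e+02, -9.45187144e-04,  2.09014484e+01]), 'force': array([ 0.34444028,  0.15790863, -0.4067103 ]), 'torque': array([ 0.00577702, -0.02413085, -0.0068938 ]), 'gripper_width': 91.1088939647297}
scene {'camera_matrix': array([[558.17318529,   0.        , 317.33153512],
       [  0.        , 558.17318529, 236.92420127],
       [  0.        ,   0.        ,   1.        ]]), 'R': array([[-7.04273358e-01, -7.09928743e-01, -4.65689603e-04],
       [-5.45555823e-01,  5.41629369e-01, -6.39536137e-01],
       [ 4.54277317e-01, -4.50154203e-01, -7.68760894e-01]]), 't': array([526.6455408 , 250.48004958, 909.36649139])}
top {'camera_matrix': array([[600.51290603,   0.        , 308.94839215],
       [  0.        , 600.51290603, 228.85696306],
       [  0.        ,   0.        ,   1.        ]]), 'R': array([[ 0.00501699, -0.99989629,  0.01349952],
       [-0.99154654, -0.0067245 , -0.12957714],
       [ 0.12965448, -0.01273531, -0.99147745]]), 't': array([ 139.38300612,  570.64648168, 1141.73232686])}
```

View pics/scene0.png

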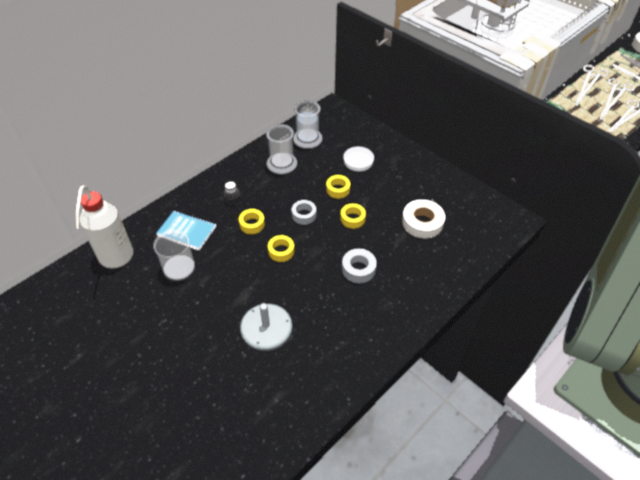

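View pics/top0.png

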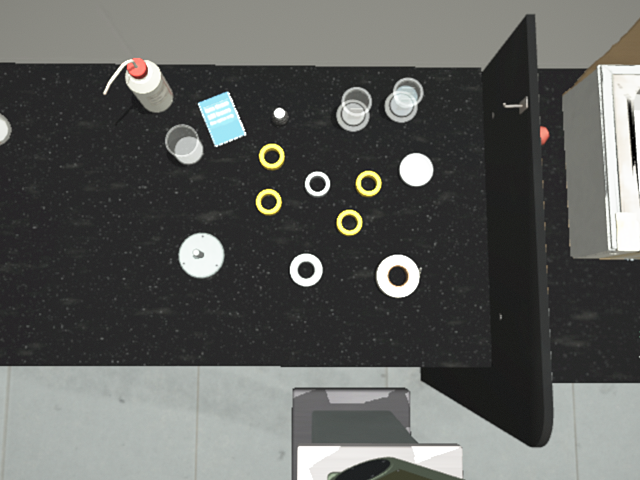

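Top picture: the stand is at (201,256). The wide ring candidates are the grey ring (306,270) and the tape (398,276), which is wider with a brown core. The narrow ring candidates are the grey ring (317,184), four yellow look-alikes at (271,157), (269,202), (368,183) and (349,222), and a white dish at (416,170). I choose the grey rings at (306,270) and (317,184), and will check them in a close crop.

Run:
```python
import cv2,numpy as np
t=cv2.imread("pics/top0.png"); s=cv2.imread("pics/scene0.png")
c=[t[245:295,281:331],t[159:209,292:342],t[231:281,176:226],s[240:290,334:384],s[186:236,279:329],s[296:356,236:296]]
c=[cv2.resize(x,(260,260),interpolation=cv2.INTER_CUBIC) for x in c]
cv2.imwrite("pics/crops.png",np.vstack([np.hstack(c[:3]),np.hstack(c[3:])]))
```

```text
(no output)
```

View pics/crops.png

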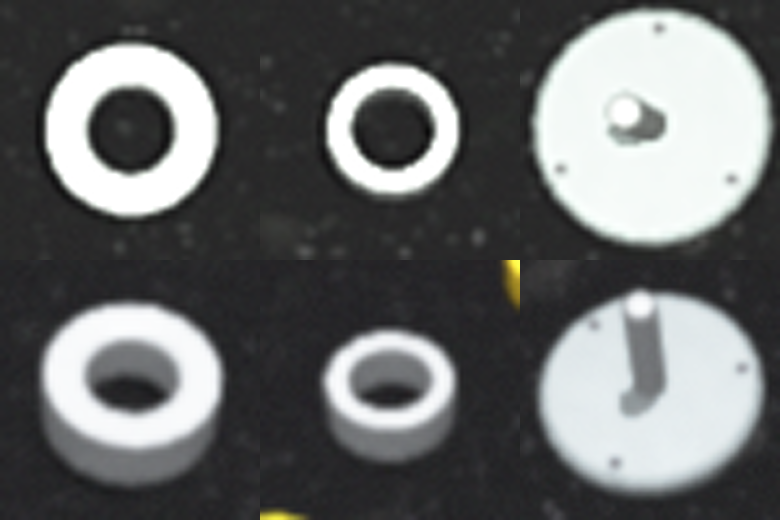

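The crop confirms two plain grey steel rings, the wide one thick-walled and the narrow one thin-walled, and the stand with its post.

```bash
cat > h.py <<'E'
import cv2,numpy as np
from workcell import env
def bp(n,uv,z):
    p=env.camera_params(n); K,R,t=p["camera_matrix"],p["R"],p["t"]
    d=R.T@np.linalg.solve(K,[uv[0],uv[1],1.]); c=-R.T@t
    return c+d*(z-c[2])/d[2]
def proj(n,X):
    p=env.camera_params(n); x=p["camera_matrix"]@(p["R"]@np.array(X,float)+p["t"]); return x[:2]/x[2]
def face(im,n,box,z,th):
    x0,y0,x1,y1=box; k=4
    g=cv2.resize(cv2.cvtColor(im[y0:y1,x0:x1],cv2.COLOR_BGR2GRAY),None,fx=k,fy=k,interpolation=cv2.INTER_CUBIC)
    cs,h=cv2.findContours((g>th).astype(np.uint8),cv2.RETR_CCOMP,cv2.CHAIN_APPROX_NONE)
    out=[]
    for c in cs:
        if len(c)<60: continue
        P=np.array([bp(n,((a+.5)/k-.5+x0,(b+.5)/k-.5+y0),z)[:2] for a,b in c[:,0]],np.float32)
        (cx,cy),(a,b),_=cv2.fitEllipse(P); out.append(np.round([cx,cy,a,b],1))
    return out
E
python3 - <<'E'
from h import *
t=cv2.imread("pics/top0.png"); s=cv2.imread("pics/scene0.png")
print("wide",face(t,"top",(281,245,331,295),26,150),face(s,"scene",(334,240,384,290),26,180))
print("narrow",face(t,"top",(292,159,342,209),22,150),face(s,"scene",(286,190,323,230),22,180))
print("stand",face(t,"top",(170,226,232,286),10,120),face(s,"scene",(236,302,296,356),10,180))
# post tip: crop px/5.2
print("tip",bp("top",(176+(625-520)/5.2,231+112/5.2),71),bp("scene",(236+(640-520)/260*60,296+(305-260)/260*60),71))
for n,X in(("tape t",(398,276)),("y",(349,222)),("y",(368,183)),("y",(271,157)),("y",(269,202)),("dish",(416,170)),("cap",(280,116)),("beaker",(188,153))): print(n,bp("top",X,22).round())
E
```

```text
wide [array([490.9, 148.5,  64.1,  64.4]), array([490.7, 148.6,  33.4,  33.6])] [array([489.2, 146.7,  62.7,  63.6]), array([488.7, 147.3,  34.1,  34.6])]
narrow [array([663.8, 126.7,  50.4,  50.6]), array([663.8, 126.6,  32.3,  32.6])] [array([662.2, 124.6,  48.6,  50.4]), array([662.3, 124.4,  33.1,  33.3])]Traceback (most recent call last):
  File "<stdin>", line 5, in <module>
  File "h.py", line 16, in face
    P=np.array([bp(n,((a+.5)/k-.5+x0,(b+.5)/k-.5+y0),z)[:2] for a,b in c[:,0]],np.float32)
                ~~^^^^^^^^^^^^^^^^^^^^^^^^^^^^^^^^^^^^^
  File "h.py", line 4, in bp
    p=env.camera_params(n); K,R,t=p["camera_matrix"],p["R"],p["t"]
ValueError: time passes only in moves, steps and waits
```

```bash
sed -i 's/^def bp/_P={n:env.camera_params(n) for n in ("top","scene")}\ndef bp/; s/p=env.camera_params(n);/p=_P[n];/' h.py
python3 - <<'E'
from h import *
t=cv2.imread("pics/top0.png"); s=cv2.imread("pics/scene0.png")
print("stand",face(t,"top",(170,226,232,286),10,120),face(s,"scene",(236,302,296,356),10,180))
print("tip",bp("top",(176+(625-520)/5.2,231+112/5.2),71),bp("scene",(236+(640-520)/260*60,296+(305-260)/260*60),71))
for n,X in(("tape t",(398,276)),("y",(349,222)),("y",(368,183)),("y",(271,157)),("y",(269,202)),("dish",(416,170)),("cap",(280,116)),("beaker",(188,153))): print(n,bp("top",X,22).round())
print(env.state()["time_s"])
E
```

```text
stand [array([519.7, 356.9,  89.9,  90.4]), array([519.8, 358.4,   9.7,  13.3])] [array([517.4, 355.5,  85.9,  87.1]), array([529.1, 349.5,  18.7,  55.6])]
tip [518.71595935 355.91874739  71.        ] [516.51680501 355.20361303  71.        ]
tape t [479. -33.  22.]
y [586.  63.  22.]
y [665.  24.  22.]
y [717. 220.  22.]
y [625. 223.  22.]
dish [693. -73.  22.]
cap [803. 203.  22.]
beaker [724. 387.  22.]
0.1
```

Run:
```python
from h import *
for X in [(205,-537,181),(205,-537,300),(0,0,0),(0,0,200),(300,-200,0)]: print(X,proj("top",X).round(),proj("scene",X).round())
# wall: top-camera points & candidates of heights
for z in (0,100,200,300,400): print(z,[bp("top",p,z)[:2].round() for p in((532,15),(545,440),(485,72),(491,366),(422,368))],[bp("scene",p,z)[:2].round() for p in((338,5),(640,190),(338,85),(545,222),(455,378))])
```

```text
(205, -537, 181) [719. 438.] [703. 102.]
(205, -537, 300) [775. 456.] [738.  47.]
(0, 0, 0) [382. 529.] [641. 391.]
(0, 0, 200) [399. 576.] [706. 327.]
(300, -200, 0) [482. 368.] [542. 226.]
0 [array([1038., -331.]), array([ 164., -319.]), array([ 910., -226.]), array([ 304., -218.]), array([300., -82.])] [array([1213., -551.]), array([ 206., -441.]), array([ 928., -254.]), array([ 302., -215.]), array([226., 196.])]
100 [array([ 986., -290.]), array([ 185., -279.]), array([ 869., -194.]), array([ 314., -187.]), array([310., -62.])] [array([1083., -412.]), array([ 193., -315.]), array([ 831., -149.]), array([ 278., -114.]), array([211., 249.])]
200 [array([ 935., -250.]), array([ 206., -239.]), array([ 828., -162.]), array([ 323., -156.]), array([319., -42.])] [array([ 953., -272.]), array([ 180., -188.]), array([734., -44.]), array([254., -14.]), array([196., 301.])]
300 [array([ 883., -209.]), array([ 227., -200.]), array([ 787., -131.]), array([ 332., -124.]), array([329., -22.])] [array([ 823., -133.]), array([167., -61.]), array([637.,  61.]), array([230.,  86.]), array([180., 354.])]
400 [array([ 831., -169.]), array([ 248., -160.]), array([746., -99.]), array([342., -93.]), array([339.,  -2.])] [array([693.,   7.]), array([154.,  65.]), array([540., 166.]), array([205., 187.]), array([165., 406.])]
```

The arm starts behind the black wall (y ≈ -240, about 215 mm high, found by matching both cameras). So I lift well above it before crossing.

Emit:
{"api": "arm_command", "payload": {"targets": [[0,0,0,-0.36,-1],[0,0,0,-0.36,-1],[0,0,0,-0.36,-1],[0,0,0,-0.36,-1],[0,0,0,-0.36,-1],[0,0,0,-0.36,-1],[0,0,0,-0.36,-1],[0,0,0,-0.36,-1]], "squeeze": 25}}

```text
time_s: 0.77
ee_pos: [205.0, -536.9, 360.8]
ee_rot: [-179.9, -0.1, 65.9]
force: [0.2, 0.2, 0.8]
gripper_width: 91.4
```

Emit:
{"api": "arm_command", "payload": {"targets": [[0,0.774,0.08,0,-0.536],[0,0.774,0.08,0,-0.536],[0,0.774,0.08,0,-0.536],[0,0.774,0.08,0,-0.536],[0,0.774,0.08,0,-0.536],[0,0.774,0.08,0,-0.536],[0,0.774,0.08,0,-0.536],[0,0.774,0.08,0,-0.536]]}}

```text
time_s: 1.43
ee_pos: [371.8, -246.1, 360.8]
ee_rot: [-179.9, -0.1, 89.9]
force: [1.3, 0.1, 0.5]
gripper_width: 91.2
```

Emit:
{"api": "arm_command", "payload": {"targets": [[0,0.788,0.237,0,0],[0,0.788,0.237,0,0],[0,0.788,0.237,0,0],[0,0.788,0.237,0,0],[0,0.788,0.237,0,0],[0,0.788,0.237,0,0],[0,0.788,0.237,0,0],[0,0.788,0.237,0,0]]}}

```text
time_s: 2.1
ee_pos: [467.4, 73.1, 361.1]
ee_rot: [-179.9, -0.1, 89.9]
force: [0.7, -0.7, -0.2]
gripper_width: 91.2
```

Emit:
{"api": "arm_command", "payload": {"targets": [[0,0.15,0.046,0,0],[0,0.15,0.046,0,0],[0,0.15,0.046,0,0],[0,0.15,0.046,0.6,0],[0,0.15,0.046,0.6,0],[0,0.15,0.046,0.6,0],[0,0.15,0.046,0.6,0],[0,0.15,0.046,0.6,0]]}}

```text
time_s: 2.77
ee_pos: [489.4, 147.9, 150.9]
ee_rot: [-179.9, -0.1, 89.8]
force: [-0.1, -0.3, 0.3]
gripper_width: 91.4
```

Run:
```python
from h import *
a=env.grab_frame("top")[:,:,::-1]; b=env.grab_frame("scene")[:,:,::-1]
cv2.imwrite("pics/p1.png",np.hstack([cv2.resize(a[150:350,200:400],(400,400)),cv2.resize(b[150:350,250:450],(400,400))]))
print(env.state()["ee_pos"],env.state()["time_s"])
```

```text
[484.07716554 146.32304719 146.2348343 ] 2.8667
```

View pics/p1.png

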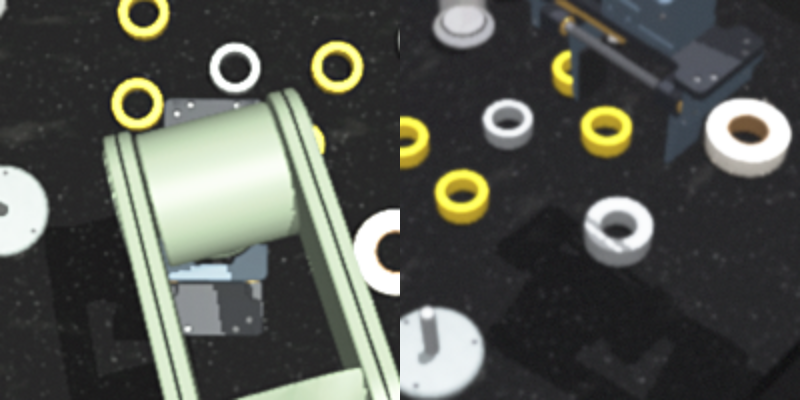

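The picture shows the gripper over the grey wide ring with its jaws along x, and the yellow rings and the tape clear of it. I descend in steps next.

Emit:
{"api": "arm_command", "payload": {"targets": [[0,0.002,0.01,0.17,0],[0,0.002,0.01,0.17,0],[0,0.002,0.01,0.17,0],[0,0.002,0.01,0.17,0]]}}

```text
time_s: 3.2
ee_pos: [486.8, 146.6, 60.8]
ee_rot: [-178.8, 0.2, 89.8]
force: [1.1, -0.8, 1.3]
gripper_width: 90.9
```

Run:
```python
from h import *
s=env.state(); print(s["ee_pos"],s["ee_rot"],s["qvel"],s["time_s"])
```

```text
[486.81336094 146.64950426  60.75031809] [-178.77864975    0.22313499   89.78431783] [ 0.14383204 -2.71292895 -4.21461612  0.05060249  1.06405552 -0.01591151] 3.2
```

Emit:
{"api": "arm_command", "payload": {"targets": [[0,0.002,0.006,0.0,0],[0,0.002,0.006,0.04,0],[0,0.002,0.006,0.08,0],[0,0.002,0.006,0.1,0],[0,0.002,0.006,0.11,0],[0,0.002,0.006,0.11,0],[0,0.002,0.006,0.11,0]]}}

```text
time_s: 3.78
ee_pos: [490.0, 147.8, 7.0]
ee_rot: [-178.9, 0.2, 89.8]
force: [0.5, -0.3, -1.0]
gripper_width: 91.3
```

Emit:
{"api": "arm_command", "payload": {"targets": [[1,0,0,0,0],[1,0,0,0,0],[1,0,0,0,0],[1,0,0,0,0],[1,0,0,0,0],[1,0,0,0,0]], "squeeze": 30}}

```text
time_s: 4.28
ee_pos: [489.9, 147.8, 7.1]
ee_rot: [-178.9, 0.2, 89.8]
force: [-0.4, -0.1, 0.7]
gripper_width: 54.3
```

Run:
```python
from h import *
a=env.grab_frame("top")[:,:,::-1]; b=env.grab_frame("scene")[:,:,::-1]
cv2.imwrite("pics/p2.png",np.hstack([cv2.resize(a[200:340,230:370],(400,400)),cv2.resize(b[170:310,290:430],(400,400))]))
s=env.state();print(s["ee_pos"],s["gripper_width"],s["time_s"])
```

```text
[489.8783428  147.77261707   7.03521405] 46.008195433068735 4.3833
```

View pics/p2.png

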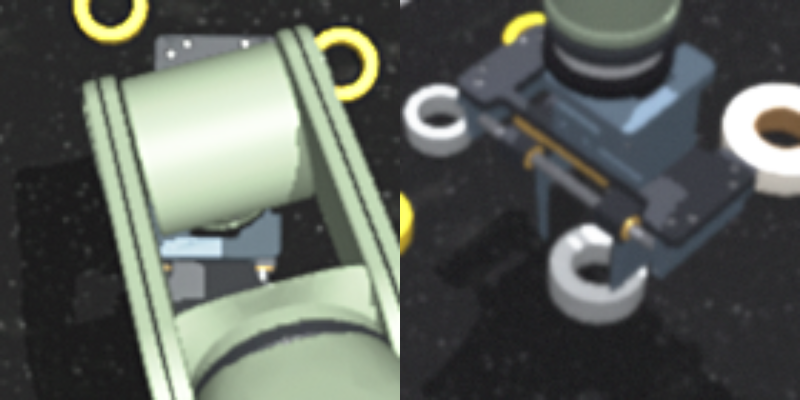

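Run:
```python
from h import *
b=np.ascontiguousarray(env.grab_frame("scene")[:,:,::-1])
s=env.state();print(s["ee_pos"],s["gripper_width"],s["force"],s["time_s"])
k=6;x0,y0=295,190
c=cv2.resize(b[y0:y0+98,x0:x0+130],None,fx=k,fy=k,interpolation=cv2.INTER_CUBIC)
for z,col in((7,(0,0,255)),(30,(0,255,0)),(60,(255,0,0))):
  for dx in(-s["gripper_width"]/2,s["gripper_width"]/2):
    p=(proj("scene",s["ee_pos"]*[1,1,0]+[dx,0,z])+.5-[x0,y0])*k; cv2.circle(c,tuple(int(v) for v in p),5,col,2)
cv2.imwrite("pics/p3.png",c)
```

```text
[489.88602039 147.77750219   7.00062066] 42.02847582374283 [-0.65773422 -0.73052511  0.38125349] 4.4333
```

View pics/p3.png

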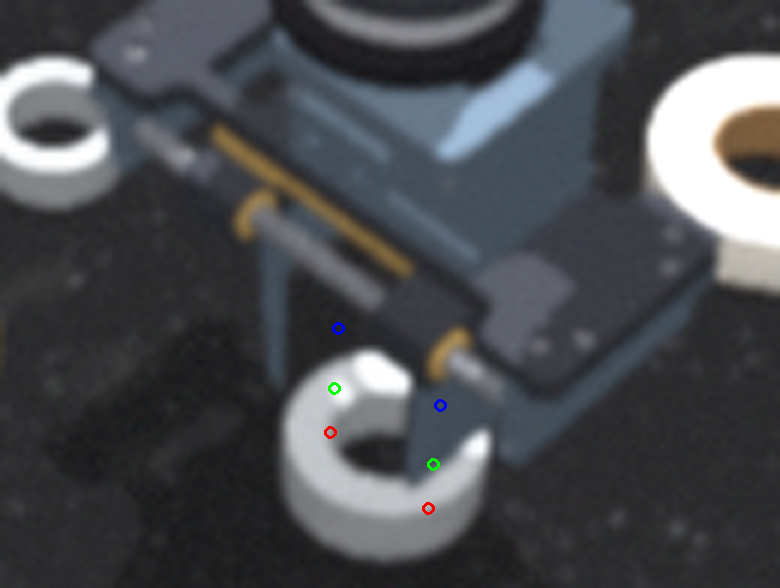

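```bash
cat >> h.py <<'E'
def wire(c,n,ee,w,off,x0,y0,k,col):
    for sgn in(-1,1):
        P={}
        for i,dx in enumerate((w/2,w/2+13)):
            for j,dy in enumerate((-16,16)):
                for l,dz in enumerate((0,55)):
                    q=(proj(n,np.array(ee)+off+[sgn*dx,dy,dz])+.5-[x0,y0])*k; P[i,j,l]=tuple(int(v) for v in q)
        for a in P:
            for b in P:
                if sum(abs(u-v) for u,v in zip(a,b))==1: cv2.line(c,P[a],P[b],col,1)
E
python3 - <<'E'
from h import *
ims={n:np.ascontiguousarray(env.grab_frame(n)[:,:,::-1]) for n in("scene",)}
s=env.state();print(s["ee_pos"],s["gripper_width"],s["time_s"])
b=ims["scene"];cv2.imwrite("pics/raw4.png",b)
k=6;x0,y0=295,190
c=cv2.resize(b[y0:y0+98,x0:x0+130],None,fx=k,fy=k,interpolation=cv2.INTER_CUBIC)
wire(c,"scene",s["ee_pos"],s["gripper_width"],[0,0,0],x0,y0,k,(0,0,255))
wire(c,"scene",s["ee_pos"],s["gripper_width"],[0,0,25],x0,y0,k,(0,255,0))
cv2.imwrite("pics/p4.png",c)
E
```

```text
[489.88143037 147.78076576   6.98600054] 38.196907347445084 4.4833
```

View pics/p4.png

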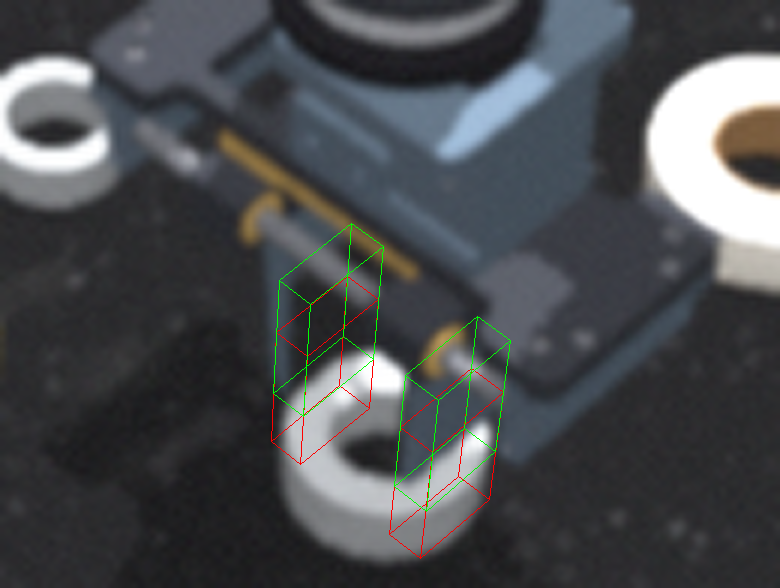

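The overlay shows the fingers passing above the ring. The opening fell well below 64 mm and the fingertips hide the ring's top face, although the state says z=7. The reported pose and the cameras disagree by about 25–30 mm, so I open, rise and measure that offset.

Emit:
{"api": "arm_command", "payload": {"targets": [[0,0,0,-0.02,0],[0,0,0,-0.1,0],[0,0,0,-0.16,0],[0,0,0,-0.16,0],[0,0,0,-0.16,0],[0,0,0,-0.16,0],[0,0,0,-0.16,0]]}}

```text
time_s: 5.07
ee_pos: [490.4, 147.7, 86.1]
ee_rot: [-178.8, 0.2, 89.8]
force: [0.0, 0.2, -0.8]
gripper_width: 82.1
```

Run:
```python
from h import *
b=np.ascontiguousarray(env.grab_frame("scene")[:,:,::-1]);a=np.ascontiguousarray(env.grab_frame("top")[:,:,::-1])
s=env.state();print(s["ee_pos"],s["ee_rot"],s["qpos"],s["gripper_width"],s["time_s"])
cv2.imwrite("pics/raw5s.png",b);cv2.imwrite("pics/raw5t.png",a)
k=5;x0,y0=290,150
c=cv2.resize(b[y0:y0+118,x0:x0+156],None,fx=k,fy=k,interpolation=cv2.INTER_CUBIC)
wire(c,"scene",s["ee_pos"],s["gripper_width"],[0,0,0],x0,y0,k,(0,0,255))
wire(c,"scene",s["ee_pos"],s["gripper_width"],[0,0,25],x0,y0,k,(0,255,0))
cv2.imwrite("pics/p5.png",c); cv2.imwrite("pics/p5t.png",a)
```

```text
[490.42531512 147.74820606  85.83073113] [-178.75293051    0.23014927   89.77972207] [ 15.39721815  18.17726327 104.92771033   0.13431664  58.15807965
  15.54788066] 89.4479047524823 5.1667
```

View pics/p5.png

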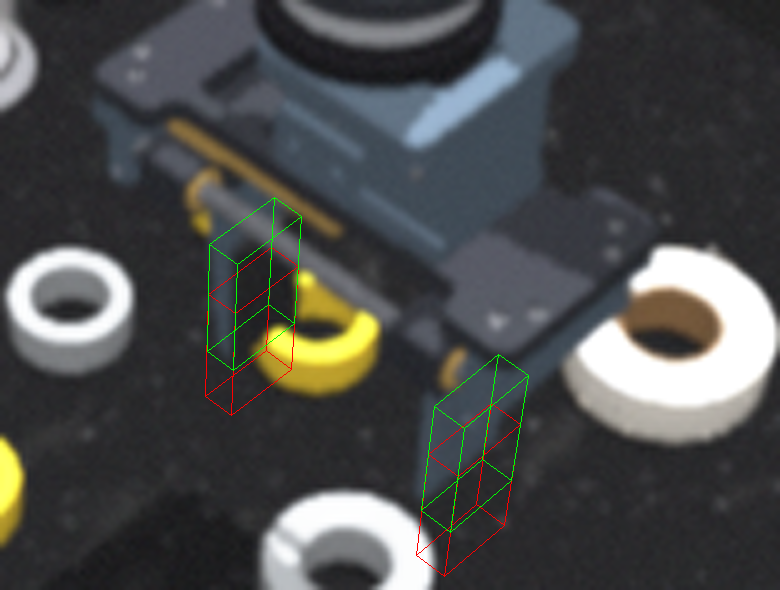

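View pics/p5t.png

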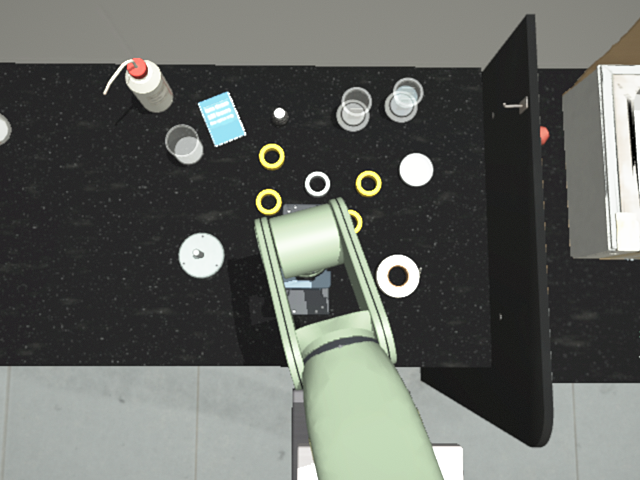

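Run:
```python
from h import *
b=cv2.imread("pics/raw5s.png")
x0,y0,k=325,190,10
c=cv2.resize(b[y0:y0+58,x0:x0+78],None,fx=k,fy=k,interpolation=cv2.INTER_CUBIC)
c=np.clip(c.astype(float)*1.6,0,255).astype(np.uint8)
cv2.imwrite("pics/p6.png",c)
for z in(120,170,200,220): print(z,bp("top",(307,260),z).round(),[bp("top",q,z)[:2].round() for q in((285,205),(330,315))])
```

```text
120 [502. 147. 120.] [array([603., 188.]), array([404., 105.])]
170 [498. 148. 170.] [array([594., 186.]), array([404., 108.])]
200 [496. 148. 200.] [array([589., 186.]), array([405., 109.])]
220 [494. 148. 220.] [array([585., 185.]), array([405., 110.])]
```

View pics/p6.png

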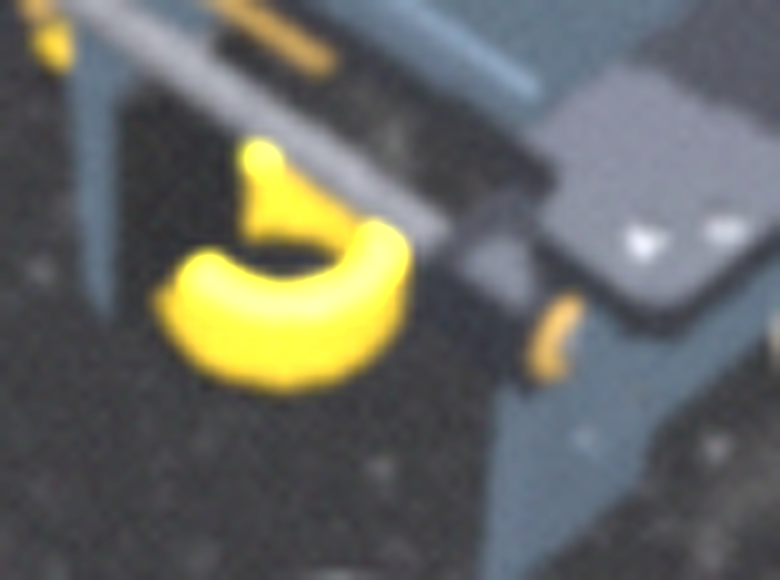

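The fitted left fingertip in the crop, at about pixel (336,222), puts the real tips about 30 mm above the reported z, with xy in agreement (the top view puts the gripper at about (495,148)). I descend by vision and force, using relative moves.

Emit:
{"api": "arm_command", "payload": {"targets": [[0,0,0,0.05,0],[0,0,0,0.1,0],[0,0,0,0.14,0],[0,0,0,0.165,0],[0,0,0,0.18,0],[0,0,0,0.19,0],[0,0,0,0.19,0]]}}

```text
time_s: 5.75
ee_pos: [487.8, 147.2, -10.1]
ee_rot: [-178.6, 0.3, 89.8]
force: [-0.6, 0.8, 0.0]
gripper_width: 91.4
```

Run:
```python
from h import *
b=np.ascontiguousarray(env.grab_frame("scene")[:,:,::-1])
s=env.state();print(s["ee_pos"],s["ee_rot"],s["force"],s["gripper_width"],s["time_s"])
cv2.imwrite("pics/raw7s.png",b)
k=5;x0,y0=290,180
c=cv2.resize(b[y0:y0+118,x0:x0+156],None,fx=k,fy=k,interpolation=cv2.INTER_CUBIC)
wire(c,"scene",s["ee_pos"],s["gripper_width"],[0,0,30],x0,y0,k,(0,255,0))
cv2.imwrite("pics/p7.png",c)
```

```text
[488.35636723 147.36865527  -9.35849962] [-178.72385929    0.23714806   89.77839558] [ 0.68814514  0.05258772 -0.3221395 ] 91.10054877287668 5.8
```

View pics/p7.png

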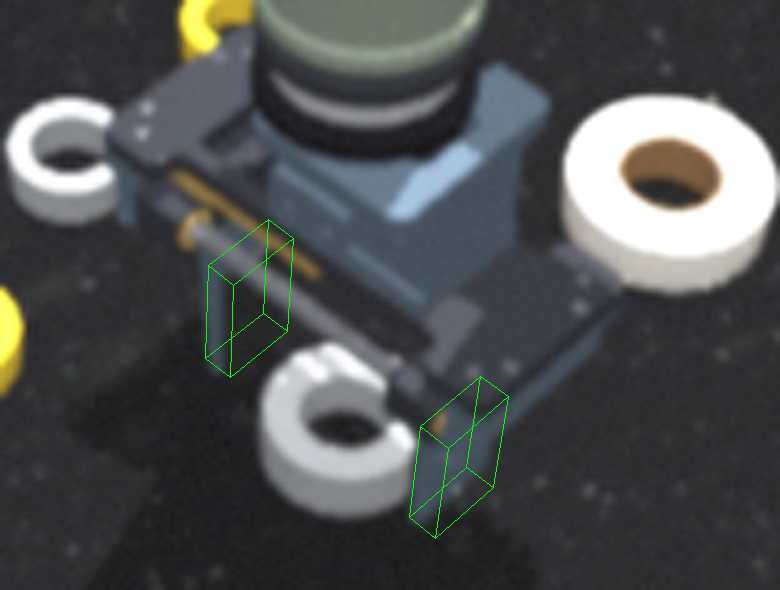

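Now the fingers straddle the ring (crop centre (340,430)), the +30 mm wireframe fits, and there is no contact force at a reported z of -9. I go down another 15 mm.

Emit:
{"api": "arm_command", "payload": {"targets": [[0,0,0.003,0.01,0],[0,0,0.003,0.02,0],[0,0,0.003,0.03,0],[0,0,0.003,0.03,0]]}}

```text
time_s: 6.13
ee_pos: [488.9, 147.1, -25.1]
ee_rot: [-178.6, 0.3, 89.8]
force: [-0.9, -0.1, -0.6]
gripper_width: 91.2
```

Run:
```python
from h import *
s=env.state();print(s["ee_pos"],s["force"],s["time_s"])
```

```text
[488.87877076 147.11842547 -25.11088653] [-0.94404881 -0.07087125 -0.60829803] 6.1333
```

Emit:
{"api": "arm_command", "payload": {"targets": [[1,0,0,0,0],[1,0,0,0,0],[1,0,0,0,0],[1,0,0,0,0],[1,0,0,0,0],[1,0,0,0,0]], "squeeze": 30}}

```text
time_s: 6.63
ee_pos: [488.7, 147.1, -24.9]
ee_rot: [-178.6, 0.3, 89.8]
force: [-0.8, 0.2, 1.8]
gripper_width: 60.3
```

Run:
```python
from h import *
b=np.ascontiguousarray(env.grab_frame("scene")[:,:,::-1])
s=env.state();print(s["ee_pos"],s["ee_rot"],s["force"],s["gripper_width"],s["time_s"])
k=5;x0,y0=290,180
c=cv2.resize(b[y0:y0+118,x0:x0+156],None,fx=k,fy=k,interpolation=cv2.INTER_CUBIC)
cv2.imwrite("pics/p8.png",c)
```

```text
[488.68435966 147.13989385 -24.92492454] [-178.63091064    0.2567934    89.7687857 ] [0.01677077 1.06276588 1.46026242] 60.01697383727426 6.6833
```

View pics/p8.png

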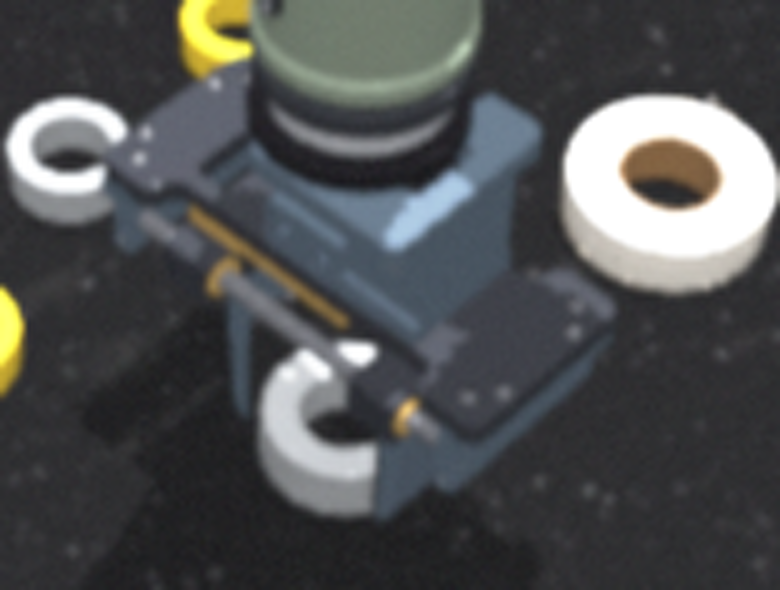

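Run:
```python
from h import *
for y in (164,148,140,132):
  for x in (458,522,445,535):
    print((x,y),((proj("scene",(x,y,6))+.5-[290,180])*5).round())
```

```text
(458, 164) [375. 517.]
(522, 164) [250. 420.]
(445, 164) [401. 538.]
(535, 164) [226. 400.]
(458, 148) [403. 492.]
(522, 148) [279. 396.]
(445, 148) [429. 513.]
(535, 148) [255. 377.]
(458, 140) [417. 480.]
(522, 140) [293. 385.]
(445, 140) [444. 500.]
(535, 140) [269. 366.]
(458, 132) [432. 468.]
(522, 132) [308. 373.]
(445, 132) [458. 488.]
(535, 132) [283. 354.]
```

The jaw front corner at crop (378,517) agrees with a finger on the ring's -x edge (predicted (375,517)). The opening reads 60 mm where the ring is 64 mm. I lift next and check that the ring comes along.

Emit:
{"api": "arm_command", "payload": {"targets": [[1,0,0,-0.03,0],[1,0,0,-0.08,0],[1,0,0,-0.14,0],[1,0,0,-0.19,0],[1,0,0,-0.22,0],[1,0,0,-0.23,0],[1,0,0,-0.23,0],[1,0,0,-0.23,0]]}}

```text
time_s: 7.35
ee_pos: [490.5, 147.3, 88.9]
ee_rot: [-178.5, 0.3, 89.8]
force: [0.1, -1.0, -3.6]
gripper_width: 60.3
```

Run:
```python
from h import *
b=np.ascontiguousarray(env.grab_frame("scene")[:,:,::-1])
s=env.state();print(s["ee_pos"],s["ee_rot"],s["force"],s["gripper_width"],s["time_s"])
k=5;x0,y0=290,150
c=cv2.resize(b[y0:y0+118,x0:x0+156],None,fx=k,fy=k,interpolation=cv2.INTER_CUBIC)
cv2.imwrite("pics/p9.png",c)
```

```text
[490.13101537 147.24060509  88.42797144] [-178.44592011    0.31193538   89.76919597] [-0.30428654  0.36705206 -3.31122068] 60.2243799552499 7.4
```

View pics/p9.png

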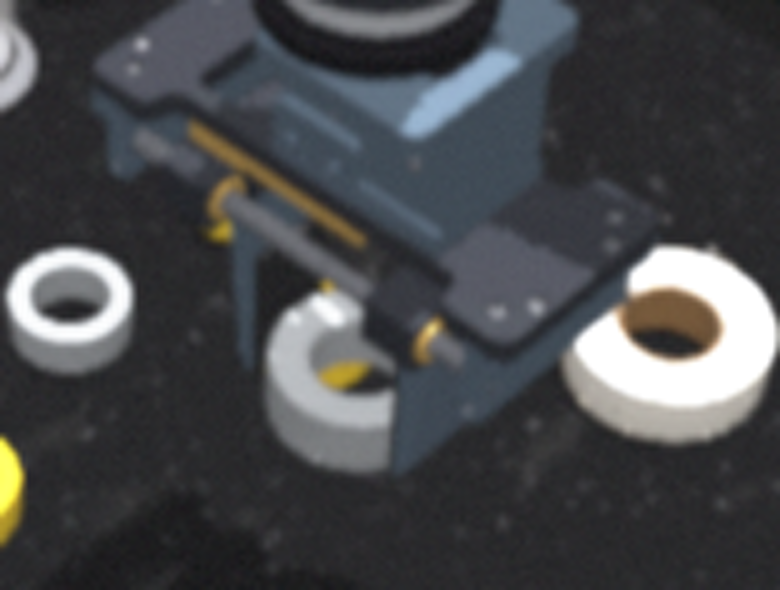

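Lifted: the ring hangs flat between the jaws and the force reads about 3.5 N down. I carry it over to the stand, ring bottom at about 113 mm.

Emit:
{"api": "arm_command", "payload": {"targets": [[1,0.04,0.005,0,0],[1,0.1,0.013,0,0],[1,0.17,0.022,0,0],[1,0.24,0.031,0,0],[1,0.31,0.04,0,0],[1,0.37,0.048,0,0],[1,0.405,0.053,0,0],[1,0.416,0.054,0,0]]}}

```text
time_s: 8.07
ee_pos: [517.3, 357.9, 84.0]
ee_rot: [-178.3, 0.3, 89.9]
force: [-0.1, 0.1, -3.0]
gripper_width: 60.6
```

Emit:
{"api": "arm_command", "payload": {"targets": [[1,0,0,0,0],[1,0,0,0,0]]}}

```text
time_s: 8.23
ee_pos: [516.1, 357.0, 82.0]
ee_rot: [-178.1, 0.5, 90.0]
force: [-0.1, 0.2, -4.7]
gripper_width: 60.4
```

Run:
```python
from h import *
b=np.ascontiguousarray(env.grab_frame("scene")[:,:,::-1]);a=np.ascontiguousarray(env.grab_frame("top")[:,:,::-1])
s=env.state();print(s["ee_pos"],s["ee_rot"],s["force"],s["gripper_width"],s["time_s"])
cv2.imwrite("pics/raw10s.png",b)
k=5;x0,y0=200,240
c=cv2.resize(b[y0:y0+118,x0:x0+156],None,fx=k,fy=k,interpolation=cv2.INTER_CUBIC)
cv2.imwrite("pics/p10.png",c)
```

```text
[516.63436142 356.26347435  83.06090709] [-178.19699403    0.44867603   89.87471479] [-0.34889364 -0.85645061 -3.89444655] 60.057734063547485 8.3333
```

View pics/p10.png

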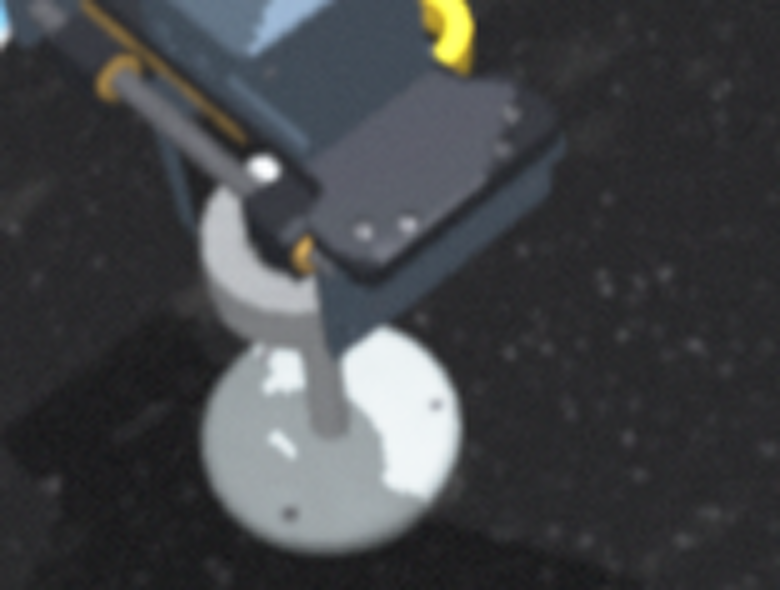

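```bash
cat >> h.py <<'E'
def circ(c,n,C,r,x0,y0,k,col):
    P=np.array([(proj(n,np.array(C)+[r*np.cos(a),r*np.sin(a),0])+.5-[x0,y0])*k for a in np.linspace(0,2*np.pi,73)])
    cv2.polylines(c,[P.round().astype(int)],True,col,1)
E
python3 - <<'E'
from h import *
b=cv2.imread("pics/raw10s.png")
k=7;x0,y0=230,260
c=cv2.resize(b[y0:y0+84,x0:x0+110],None,fx=k,fy=k,interpolation=cv2.INTER_CUBIC)
z=108
for zz in(z,z+26): circ(c,"scene",(516.6,356.3,zz),32,x0,y0,k,(0,0,255))
circ(c,"scene",(516.6,356.3,z+26),17,x0,y0,k,(0,0,255))
circ(c,"scene",(518.3,356,72),7,x0,y0,k,(0,255,0)); circ(c,"scene",(518.3,356,10),7,x0,y0,k,(0,255,0))
circ(c,"scene",(518.3,356,10),45,x0,y0,k,(0,255,0))
cv2.imwrite("pics/p11.png",c)
E
```

```text
(no output)
```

View pics/p11.png

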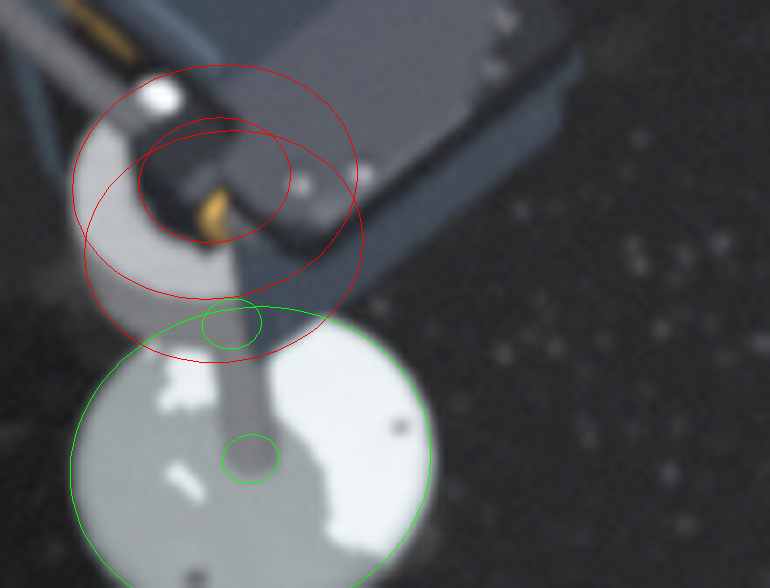

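The overlay shows the ring (red prediction fits its visible edge) over the post at about (250,460) in the crop, within about 2 mm. I lower it in stages, compensating the small tool tilt.

Emit:
{"api": "arm_command", "payload": {"targets": [[1,0,0.003,0.01,0],[1,0,0.005,0.04,0],[1,0,0.006,0.07,0],[1,0,0.007,0.1,0],[1,0.001,0.008,0.13,0],[1,0.001,0.008,0.15,0],[1,0.001,0.009,0.16,0],[1,0.001,0.009,0.16,0]]}}

```text
time_s: 9.0
ee_pos: [518.0, 355.1, 1.8]
ee_rot: [-178.1, 0.5, 89.8]
force: [-1.0, -0.2, -4.1]
gripper_width: 60.4
```

Run:
```python
from h import *
b=np.ascontiguousarray(env.grab_frame("scene")[:,:,::-1])
s=env.state();print(s["ee_pos"],s["ee_rot"],s["force"],s["torque"],s["gripper_width"],s["time_s"])
e=s["ee_pos"];z=e[2]+24.9
k=7;x0,y0=220,270
c=cv2.resize(b[y0:y0+84,x0:x0+110],None,fx=k,fy=k,interpolation=cv2.INTER_CUBIC)
for zz in(z,z+26): circ(c,"scene",(e[0],e[1]+.6,zz),32,x0,y0,k,(0,0,255))
circ(c,"scene",(518.3,356,10),45,x0,y0,k,(0,255,0))
circ(c,"scene",(518.3,356,72),7,x0,y0,k,(0,255,0))
cv2.imwrite("pics/p12.png",c)
```

```text
[518.66632903 355.6672413    2.78292354] [-178.1720153     0.46770543   89.84307826] [-0.07126351 -0.11440191 -3.29022134] [ 0.03677479 -0.09827951 -0.0166818 ] 60.29484357946094 9.05
```

View pics/p12.png

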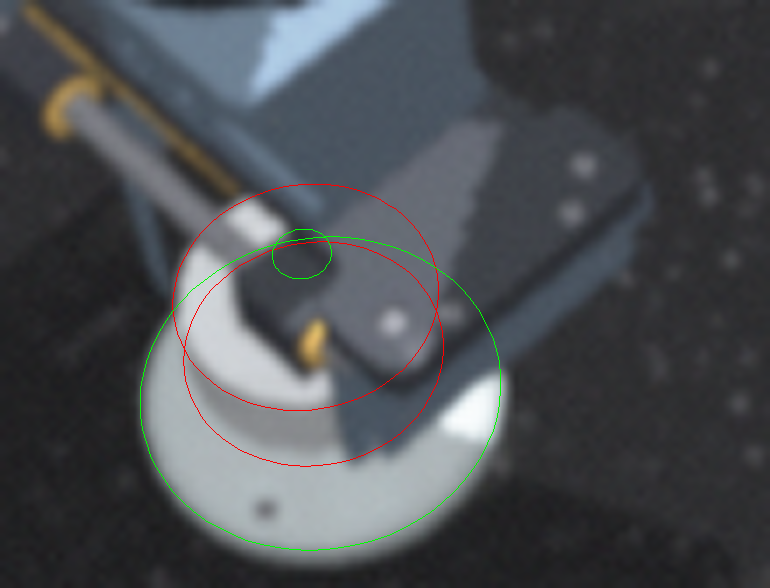

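Threaded with no side force. I lower it the last ~18–21 mm in small steps, watching the force.

Emit:
{"api": "arm_command", "payload": {"targets": [[1,0,0,0.01,0],[1,0,0,0.02,0],[1,0,0.001,0.028,0],[1,0,0.001,0.03,0]]}}

```text
time_s: 9.38
ee_pos: [518.4, 355.3, -12.8]
ee_rot: [-178.1, 0.5, 89.8]
force: [-0.4, 0.3, -4.3]
gripper_width: 60.3
```

Emit:
{"api": "arm_command", "payload": {"targets": [[1,0,0,0.004,0],[1,0,0,0.004,0]]}}

```text
time_s: 9.55
ee_pos: [518.5, 355.5, -14.6]
ee_rot: [-178.2, 0.5, 89.9]
force: [-0.6, 0.2, -3.2]
gripper_width: 60.2
```

Emit:
{"api": "arm_command", "payload": {"targets": [[1,0,0,0.004,0],[1,0,0,0.004,0]]}}

```text
time_s: 9.72
ee_pos: [518.5, 355.5, -14.8]
ee_rot: [-178.2, 0.5, 89.9]
force: [-3.1, -2.1, 6.4]
gripper_width: 60.1
```

Emit:
{"api": "arm_command", "payload": {"targets": [[1,0,0,0.004,0],[1,0,0,0.004,0]]}}

```text
time_s: 9.88
ee_pos: [518.6, 355.5, -14.8]
ee_rot: [-178.2, 0.4, 89.9]
force: [-3.5, -2.1, 7.6]
gripper_width: 60.5
```

Contact comes at a reported z of -14.8, which is 10.1 mm above the bench grasp, so the ring is home on the 10 mm base. I open and rise.

Emit:
{"api": "arm_command", "payload": {"targets": [[0,0,0,0,0],[0,0,0,0,0],[0,0,0,0,0],[0,0,0,0,0],[0,0,0.0,-0.04,0],[0,0,-0.004,-0.12,0],[0,0,-0.006,-0.2,0],[0,0,-0.006,-0.24,0]]}}

```text
time_s: 10.55
ee_pos: [521.1, 357.8, 109.8]
ee_rot: [-178.6, 0.2, 89.9]
force: [1.9, 0.5, 0.8]
gripper_width: 91.2
```

Run:
```python
from h import *
b=np.ascontiguousarray(env.grab_frame("scene")[:,:,::-1])
s=env.state();print(s["ee_pos"],s["ee_rot"],s["force"],s["gripper_width"],s["time_s"])
k=5;x0,y0=200,240
c=cv2.resize(b[y0:y0+118,x0:x0+156],None,fx=k,fy=k,interpolation=cv2.INTER_CUBIC)
cv2.imwrite("pics/p13.png",c)
```

```text
[522.94937319 358.89948938 112.89775564] [-1.78854889e+02  3.80660888e-02  8.98621009e+01] [0.62440611 0.9530152  2.27493212] 91.22668523312706 10.6
```

View pics/p13.png

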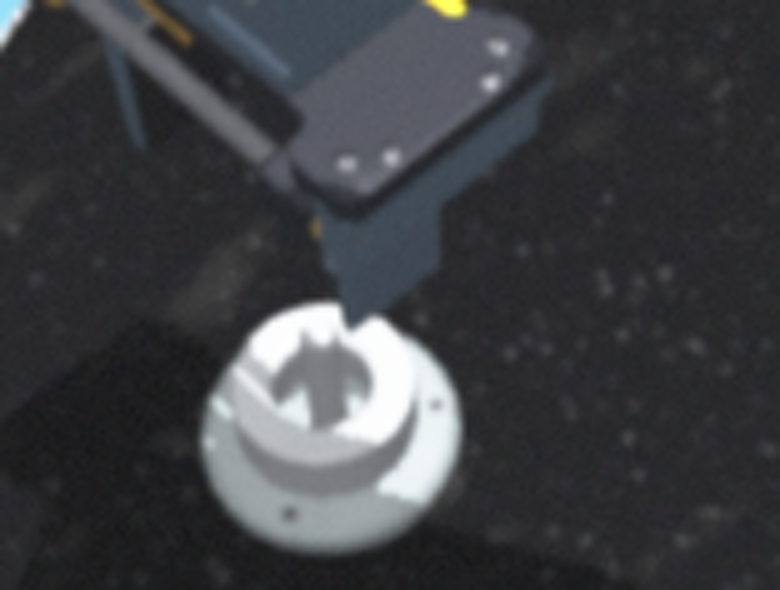

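The wide ring lies flat on the base with the post up through its hole at crop (325,380). Next is the narrow ring.

Emit:
{"api": "arm_command", "payload": {"targets": [[0,-0.04,0.024,-0.05,0],[0,-0.1,0.06,-0.06,0],[0,-0.17,0.1,-0.06,0],[0,-0.24,0.144,-0.06,0],[0,-0.31,0.186,-0.06,0],[0,-0.38,0.228,-0.06,0],[0,-0.43,0.26,-0.06,0],[0,-0.467,0.28,-0.06,0]]}}

```text
time_s: 11.27
ee_pos: [664.4, 121.9, 139.4]
ee_rot: [-178.9, 0.1, 89.7]
force: [0.5, 0.5, 0.0]
gripper_width: 91.0
```

Emit:
{"api": "arm_command", "payload": {"targets": [[0,0,0,0,0],[0,0,0,0,0]]}}

```text
time_s: 11.43
ee_pos: [664.6, 120.6, 138.3]
ee_rot: [-178.8, 0.1, 89.6]
force: [-0.2, 0.7, 0.3]
gripper_width: 91.3
```

Run:
```python
from h import *
b=np.ascontiguousarray(env.grab_frame("scene")[:,:,::-1])
s=env.state();print(s["ee_pos"],s["ee_rot"],s["force"],s["gripper_width"],s["time_s"])
k=5;x0,y0=225,100
c=cv2.resize(b[y0:y0+118,x0:x0+156],None,fx=k,fy=k,interpolation=cv2.INTER_CUBIC)
wire(c,"scene",s["ee_pos"],s["gripper_width"],[0,0,30],x0,y0,k,(0,255,0))
cv2.imwrite("pics/p14.png",c)
```

```text
[664.05404423 121.97307287 138.57046586] [-1.78767045e+02  5.82892598e-02  8.96747370e+01] [-0.49484118  0.72947217 -0.53056826] 91.28742045793622 11.4833
```

View pics/p14.png

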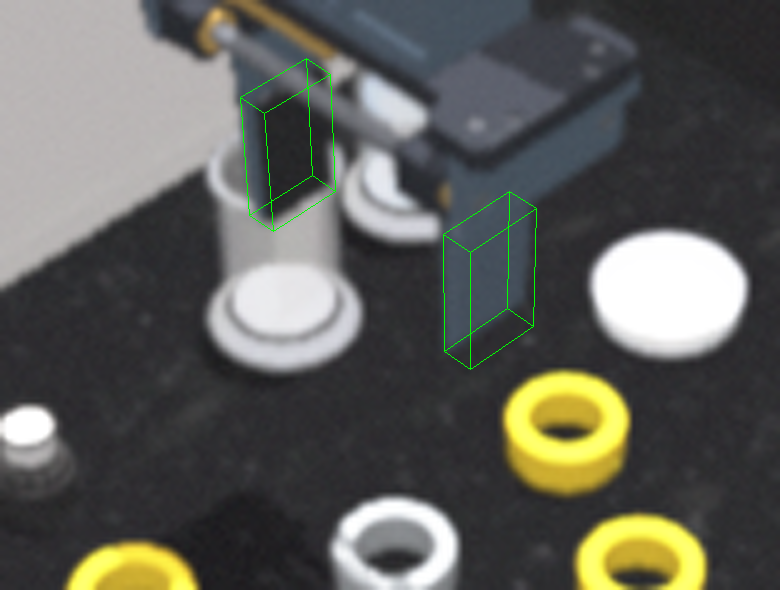

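The wireframe at +30 mm fits the fingers here too, so the offset is constant. I descend over the steel ring at crop (395,550), with the yellow rings clear.

Emit:
{"api": "arm_command", "payload": {"targets": [[0,0.007,0,0.03,0],[0,0.007,0.001,0.08,0],[0,0.007,0.002,0.14,0],[0,0.007,0.003,0.19,0],[0,0.007,0.004,0.23,0],[0,0.007,0.004,0.25,0],[0,0.007,0.004,0.25,0],[0,0.007,0.004,0.25,0]]}}

```text
time_s: 12.15
ee_pos: [663.3, 126.5, 13.9]
ee_rot: [-178.8, 0.0, 89.7]
force: [-0.4, -0.7, -0.2]
gripper_width: 91.0
```

Run:
```python
from h import *
b=np.ascontiguousarray(env.grab_frame("scene")[:,:,::-1])
s=env.state();print(s["ee_pos"],s["ee_rot"],s["force"],s["gripper_width"],s["time_s"])
k=5;x0,y0=225,140
c=cv2.resize(b[y0:y0+118,x0:x0+156],None,fx=k,fy=k,interpolation=cv2.INTER_CUBIC)
wire(c,"scene",s["ee_pos"],s["gripper_width"],[0,0,30],x0,y0,k,(0,255,0))
cv2.imwrite("pics/p15.png",c)
```

```text
[664.13960412 126.35366233  14.90515204] [-1.78892682e+02  2.59411298e-02  8.97281889e+01] [-0.23755675 -0.17232009  0.46193696] 91.08287914940105 12.2
```

View pics/p15.png

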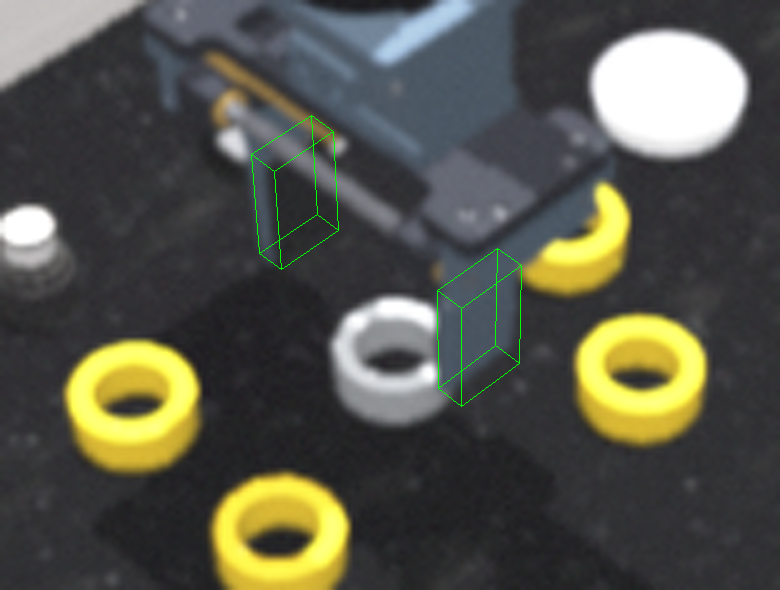

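The fingers straddle the steel ring at crop (395,360), clear of all four yellow rings. I go down 40 mm and grip.

Emit:
{"api": "arm_command", "payload": {"targets": [[0,0,0,0.02,0],[0,0,0,0.045,0],[0,0,0.001,0.065,0],[0,0,0.001,0.077,0],[0,0,0.001,0.08,0],[0,0,0.001,0.08,0]]}}

```text
time_s: 12.7
ee_pos: [663.3, 126.1, -26.2]
ee_rot: [-178.8, 0.0, 89.7]
force: [-1.5, 0.1, -0.0]
gripper_width: 91.1
```

Emit:
{"api": "arm_command", "payload": {"targets": [[1,0,0,0,0],[1,0,0,0,0],[1,0,0,0,0],[1,0,0,0,0],[1,0,0,0,0],[1,0,0,0,0],[1,0,0,0,0],[1,0,0,0,0]], "squeeze": 25}}

```text
time_s: 13.37
ee_pos: [662.9, 126.1, -26.0]
ee_rot: [-178.7, 0.0, 89.7]
force: [-1.1, 0.5, 1.0]
gripper_width: 46.6
```

The opening of 46.6 mm matches the 50 mm ring with the same 4 mm reading offset. I lift it.

Emit:
{"api": "arm_command", "payload": {"targets": [[1,0,0,-0.03,0],[1,0,0,-0.08,0],[1,0,0,-0.14,0],[1,0,0,-0.2,0],[1,0,-0.004,-0.23,0],[1,0,-0.005,-0.25,0],[1,0,-0.005,-0.25,0],[1,0,-0.005,-0.25,0]]}}

```text
time_s: 14.03
ee_pos: [662.7, 126.1, 98.3]
ee_rot: [-178.7, 0.1, 89.7]
force: [0.0, -0.3, -1.6]
gripper_width: 46.2
```

Run:
```python
from h import *
b=np.ascontiguousarray(env.grab_frame("scene")[:,:,::-1])
s=env.state();print(s["ee_pos"],s["ee_rot"],s["force"],s["gripper_width"],s["time_s"])
k=5;x0,y0=225,110
c=cv2.resize(b[y0:y0+118,x0:x0+156],None,fx=k,fy=k,interpolation=cv2.INTER_CUBIC)
cv2.imwrite("pics/p16.png",c)
```

```text
[662.10977851 125.99248147  97.31959813] [-1.78585103e+02  7.57201791e-02  8.97106282e+01] [-7.17974715e-01 -2.78055286e-03 -3.03620052e+00] 46.697441728195805 14.0833
```

View pics/p16.png

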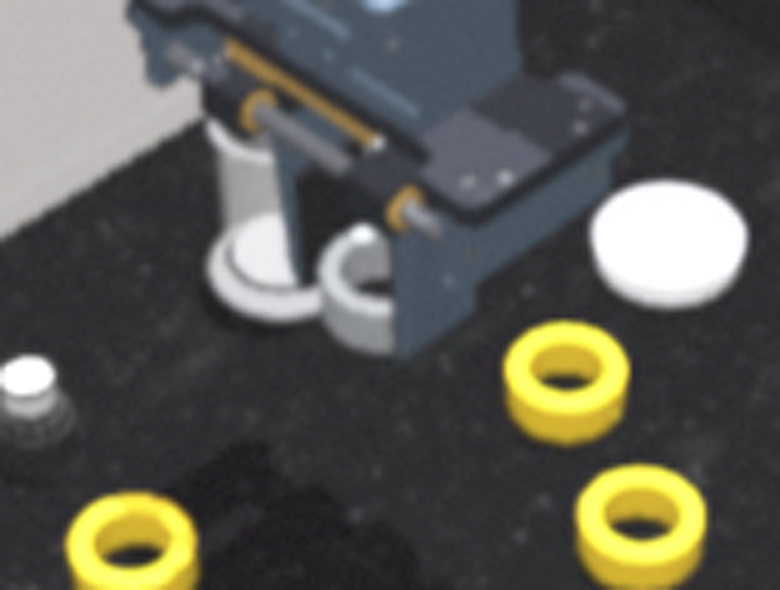

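The steel ring is held at crop (360,290). I carry it to the stand.

Emit:
{"api": "arm_command", "payload": {"targets": [[1,0.03,-0.019,0,0],[1,0.09,-0.057,0,0],[1,0.16,-0.101,0,0],[1,0.23,-0.145,0,0],[1,0.3,-0.19,0,0],[1,0.37,-0.234,0,0],[1,0.43,-0.272,0,0],[1,0.459,-0.29,0,0]]}}

```text
time_s: 14.75
ee_pos: [513.8, 359.9, 98.8]
ee_rot: [-178.3, 0.1, 89.9]
force: [0.3, 0.2, -1.8]
gripper_width: 46.5
```

Emit:
{"api": "arm_command", "payload": {"targets": [[1,0,0,0,0],[1,0,0,0,0],[1,0,0,0,0]]}}

```text
time_s: 15.0
ee_pos: [513.3, 359.1, 97.6]
ee_rot: [-178.2, 0.2, 89.9]
force: [-0.3, 0.7, -1.3]
gripper_width: 46.4
```

Run:
```python
from h import *
b=np.ascontiguousarray(env.grab_frame("scene")[:,:,::-1])
s=env.state();print(s["ee_pos"],s["ee_rot"],s["force"],s["gripper_width"],s["time_s"])
e=s["ee_pos"];z=e[2]+26
k=6;x0,y0=215,255
c=cv2.resize(b[y0:y0+98,x0:x0+130],None,fx=k,fy=k,interpolation=cv2.INTER_CUBIC)
for zz in(z,z+22): circ(c,"scene",(e[0],e[1]-.5,zz),25,x0,y0,k,(0,0,255))
circ(c,"scene",(518.3,356,72),7,x0,y0,k,(0,255,0)); circ(c,"scene",(518.3,356,10),45,x0,y0,k,(0,255,0)); circ(c,"scene",(518.3,356,36),32,x0,y0,k,(0,255,0))
cv2.imwrite("pics/p17.png",c)
```

```text
[513.89126792 358.6908051   97.94803103] [-1.78270490e+02  1.67098985e-01  8.98601893e+01] [-0.09864861 -0.48682772 -1.63046195] 46.39252853179898 15.05
```

View pics/p17.png

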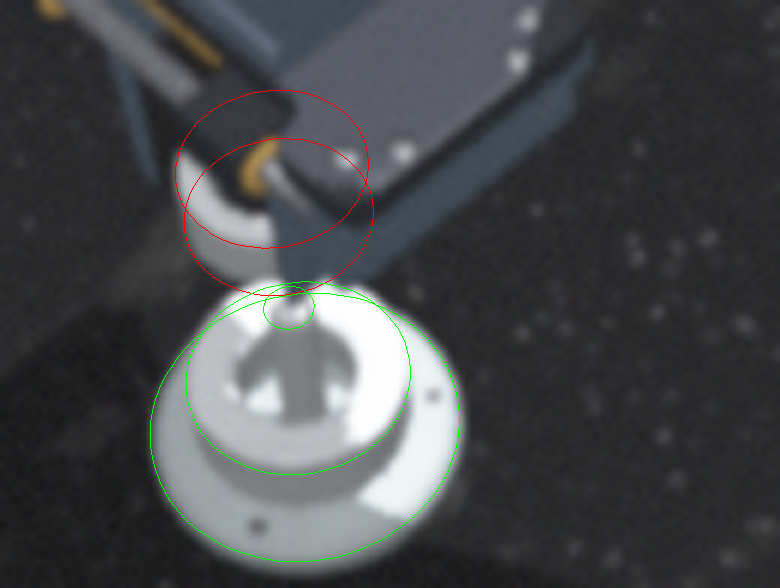

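The post tip is at crop (289,308) and the wide ring is centred on it. I correct by (+4.5,-2.5) mm and lower 70 mm.

Emit:
{"api": "arm_command", "payload": {"targets": [[1,-0.005,0.009,0.0,0],[1,-0.005,0.01,0.02,0],[1,-0.005,0.01,0.05,0],[1,-0.005,0.011,0.08,0],[1,-0.005,0.012,0.11,0],[1,-0.005,0.013,0.13,0],[1,-0.005,0.013,0.14,0],[1,-0.005,0.013,0.14,0]]}}

```text
time_s: 15.72
ee_pos: [517.9, 354.9, 26.2]
ee_rot: [-178.1, 0.3, 89.8]
force: [0.2, 0.2, -1.8]
gripper_width: 46.5
```

Run:
```python
from h import *
b=np.ascontiguousarray(env.grab_frame("scene")[:,:,::-1])
s=env.state();print(s["ee_pos"],s["ee_rot"],s["force"],s["gripper_width"],s["time_s"])
k=6;x0,y0=215,255
c=cv2.resize(b[y0:y0+98,x0:x0+130],None,fx=k,fy=k,interpolation=cv2.INTER_CUBIC)
cv2.imwrite("pics/p18.png",c)
```

```text
[518.42467152 355.45808825  27.267582  ] [-178.22786255    0.19796064   89.81767271] [ 0.36976275  0.28494442 -1.5336245 ] 46.91770194987736 15.7667
```

View pics/p18.png

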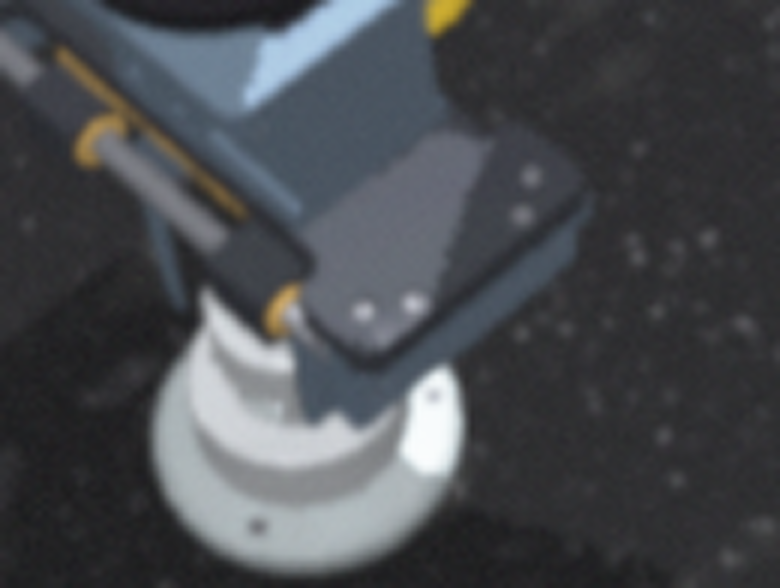

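The ring is on the post without side force. I lower it the remaining ~17 mm in small steps.

Emit:
{"api": "arm_command", "payload": {"targets": [[1,0,0,0.01,0],[1,0,0,0.02,0],[1,0,0.001,0.027,0],[1,0,0.001,0.027,0]]}}

```text
time_s: 16.1
ee_pos: [518.1, 355.2, 13.1]
ee_rot: [-178.2, 0.2, 89.8]
force: [-0.2, -0.1, -2.6]
gripper_width: 46.3
```

Emit:
{"api": "arm_command", "payload": {"targets": [[1,0,0,0.005,0],[1,0,0,0.005,0]]}}

```text
time_s: 16.27
ee_pos: [517.8, 355.1, 10.3]
ee_rot: [-178.2, 0.2, 89.8]
force: [0.1, -0.0, -1.7]
gripper_width: 46.4
```

Emit:
{"api": "arm_command", "payload": {"targets": [[1,0,0,0.004,0],[1,0,0,0.004,0]]}}

```text
time_s: 16.43
ee_pos: [518.0, 355.2, 10.0]
ee_rot: [-178.2, 0.2, 89.8]
force: [-1.7, -1.1, 6.1]
gripper_width: 46.8
```

Contact comes exactly 36 mm above the bench grasp, the top of the wide ring. I release and rise.

Emit:
{"api": "arm_command", "payload": {"targets": [[0,0,0,0,0],[0,0,0,0,0],[0,0,0,0,0],[0,0,0,0,0],[0,0,0,0,0],[0,0,-0.001,-0.04,0],[0,0,-0.004,-0.11,0],[0,0,-0.006,-0.19,0]]}}

```text
time_s: 17.1
ee_pos: [516.3, 354.6, 103.7]
ee_rot: [-177.9, 0.4, 89.8]
force: [0.7, 0.7, -0.0]
gripper_width: 90.9
```

Emit:
{"api": "arm_command", "payload": {"targets": [[0,-0.05,0,-0.06,0],[0,-0.12,0,-0.12,0],[0,-0.2,0,-0.14,0],[0,-0.27,0,-0.14,0],[0,-0.3,0,-0.14,0],[0,-0.3,0,-0.14,0],[0,-0.3,0,-0.14,0],[0,-0.3,0,-0.14,0]]}}

```text
time_s: 17.77
ee_pos: [518.4, 206.1, 174.2]
ee_rot: [-177.9, 0.4, 89.9]
force: [0.2, 0.9, -0.6]
gripper_width: 91.4
```

Run:
```python
from h import *
b=np.ascontiguousarray(env.grab_frame("scene")[:,:,::-1]);a=np.ascontiguousarray(env.grab_frame("top")[:,:,::-1])
s=env.state();print(s["ee_pos"],s["force"],s["gripper_width"],s["time_s"])
k=5;x0,y0=226,265
c=cv2.resize(b[y0:y0+100,x0:x0+80],None,fx=k,fy=k,interpolation=cv2.INTER_CUBIC)
d=cv2.resize(a[206:306,161:241],None,fx=k,fy=k,interpolation=cv2.INTER_CUBIC)
cv2.imwrite("pics/p19.png",np.hstack([c,d]));cv2.imwrite("pics/p19t.png",a)
print(face(a,"top",(165,215,235,295),58,235),face(a,"top",(375,250,425,300),25,150),face(cv2.imread("pics/top0.png"),"top",(375,250,425,300),25,150))
```

```text
[518.31355964 206.38987257 174.0844304 ] [-0.19485042 -0.27288333  0.08518775] 91.34054258186218 17.8667
[array([469.2, 308.4,   2.5,  42.8]), array([487.3, 371.9,   8.3,  28.8]), array([488.9, 291. ,   2.3,  24.5]), array([525.5, 363.3,  44.5,  62.6]), array([552.1, 348.7,   5.7,  14.2]), array([541.5, 308.8,   2.3,  72.3]), array([570.2, 341.8,   2.3,  18.8]), array([589.2, 303.3,  11.6,  28.8]), array([518.5, 308. ,   2.4, 195.9]), array([515.2, 317.2,   2.3, 200.5])] [array([480. , -32.1,  84. ,  85.1]), array([480.2, -32.1,  39.6,  40.2])] [array([479.9, -32.1,  84.1,  85.2]), array([480.1, -32.2,  39.5,  40.1])]
```

View pics/p19.png

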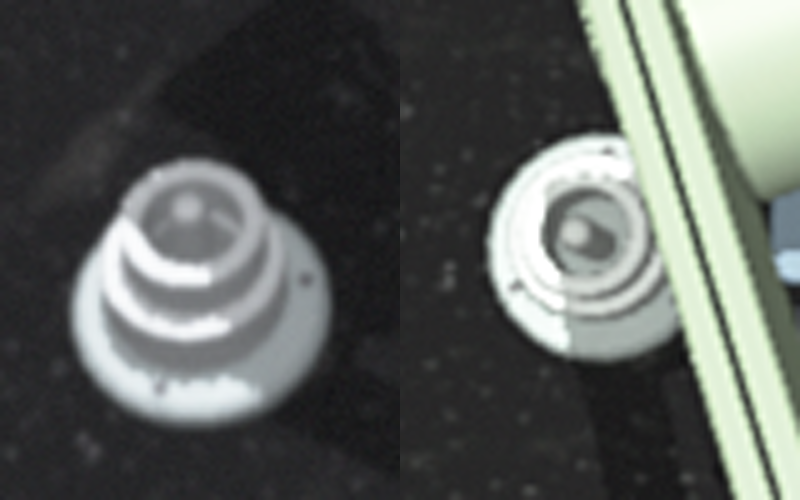

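View pics/p19t.png

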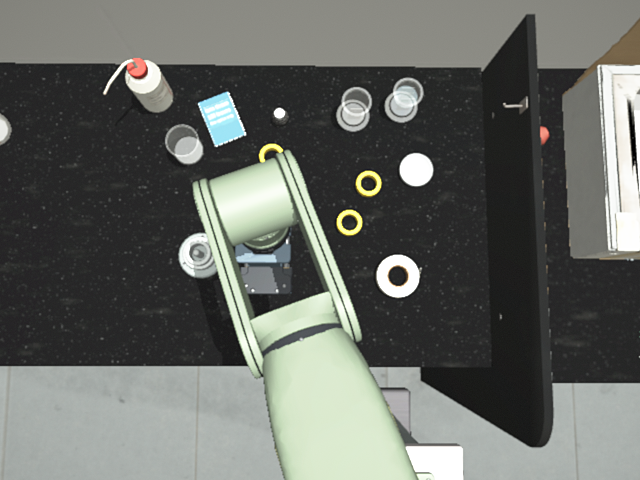

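The stack is seated: the narrow ring lies flat on the wide ring, and the post tip shows inside its hole at scene crop (188,207) and top crop (578,235). The tape is unmoved, at (480,-32) before and after. One numeric check of the centring, then I hand in.

Run:
```python
from h import *
# narrow top outer ellipse in p19 left: x 122..270, y 158..286 ; tip 188,207 ; wide top outer x 103..286
print(bp("scene",(226+196/5-.5,265+222/5-.5),58).round(1), bp("scene",(226+188/5-.5,265+207/5-.5),71).round(1))
print(bp("top",(161+(590-400)/5-.5,206+240/5-.5),58).round(1),bp("top",(161+(578-400)/5-.5,206+235/5-.5),71).round(1))
s=env.state();print(s["qvel"].round(2))
print(env.job_done())
```

```text
[518.5 352.5  58. ] [517.9 355.3  71. ]
[518.1 353.7  58. ] [518.8 356.1  71. ]
[ 0.18 -0.05  0.07 -0.22  0.15  0.05]
the job is handed in; nothing more can be done
None
```

I threaded the wide ring over the post and lowered it onto the base. I then laid the narrow steel ring on top of it, opened the gripper, moved the arm clear and handed in at about 18 s. No verdict was reported.

**Last checks**
- **Seating heights:** contact came 10.1 mm (wide ring) and 36.0 mm (narrow ring) above the bench grasps. Those match the top of the base and the top of the wide ring.
- **Centring:** both cameras put the narrow ring's centre about 2–3 mm from the post's axis, inside the 12 mm allowed. The wide ring looked centred in its overlay.
- **Other objects:** the tape roll measured the same before and after, at (480, -32). Of the yellow rings, the two fully in view in the last picture are where they were. The arm hid the other two, at least in part.

**What failed or disagreed**
- **Missed grasp:** my first grasp of the wide ring closed above it without touching. The real fingertips sit about 30 mm higher than the reported TCP height. I measured that from the images and worked with relative moves and contact force from then on.
- **Gripper opening:** it read about 4 mm too small on both rings.
- **Tool tilt:** the tool had about 2° of tilt by the end, which I corrected for while lowering.

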